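Reset the vial sampler and hold its sprung index arm off the carousel

ROBOT

A 7-joint arm with a two-finger parallel gripper is mounted at the origin on the work surface. World frame = base frame: x ahead of the robot, y to its left, z up, the work surface at z = 0. Lengths are in m, angles in rad, forces in N, time in s.
With the tool pointing down it reaches from about 0.425 to 0.925 m from the base axis. Payload 6.8 kg.
Tool frame: the origin (TCP) lies on the mounting face of the last link; the fingertips stand 173 mm ahead of it and the grasp point (between the pads) lies 155 mm ahead of it (grip_point_offset is the distance from the TCP to the grasp point, in m); x points along the fingers, z is the direction in which the jaws open and shut, and the axes are right-handed (so a half turn about x gives the same grasp; the last joint's range is limited). The gripper opens to 85 mm and grips with 20 to 120 N. Pads are 22 mm wide; open, the fingers measure 114 mm over their backs; the gripper's body (76 mm by 85 mm) begins 54 mm behind the grasp point. The pads swing forward as they close: fully open they stand 13 mm farther back than shut.
Start: joints at [1.065, 0.477, 0.022, 1.555, -0.011, 1.109, -0.083], TCP at [0.261, -0.622, 0.405] pointing down, gripper open.
Joint ranges: [-2.96, 2.96], [-0.34, 2.1], [-1.41, 1.46], [0.24, 2.44], [-1.37, 4.51], [0.17, 1.92], [-2.96, 2.96]. Speed limits (rad/s): [2.39, 2.39, 3.14, 3.14, 3.14, 3.14, 3.14].

INTERFACE

Orientations are given as a rotation vector (axis times angle).
In Python, from bench import * gives the robot as it stands. The module is installed in compiled form; this text tells all that it offers.
- The arm moves only by the tool servo_tool, never from a script. Its argument "motion" is a list of rows, each a list of 5 numbers: the shift along the tool's x, y, z in m, then the turn about the tool's x in degrees, then the gripper command: -1 is fully open, 1 is shut, values between are in proportion. In form: [[dx, dy, dz, turn, fingers], ...]. A call has 1 to 8 rows; each row is the pose to reach, as a shift and turn from the pose measured when the call began, along the tool's axes at that moment; what a row does not reach only later rows make up. A row lasts 1/10 s, in which the tool goes at most 50 mm and 8.59 degrees, less where a joint would pass 70% of its speed; a pose out of reach is approached as far as the arm can. A call with a gripper value outside its range is refused whole. The fingers move at their own pace and stop on an object; "force" is the grip in N (left out, the last holds). Time passes only in rows, so rows that repeat a pose let the fingers close. It gives the time, the measured TCP pose, the force and the opening at its end, in the units of the state.
- get_obs(): the state, without advancing time (a new reading comes with each control period).
- grab_frame(name): name is "scene" or "top"; returns the picture (400x640x3 uint8, red, green, blue); there is no depth.
- camera_params(name): a dict with "mtx" (3x3 intrinsics, pixels), "world_to_cam" (4x4, takes a point from world to camera coordinates). Camera axes: x right, y down, z forward; pixel columns grow to the right and rows downward; lengths in m; the calibration is good to about 2 mm. A picture is of the moment at which its call begins. camera_params takes no time and is no camera call.
- hand_in(): hands the job in, once; it reports no verdict.
The state is a dict: "clock": time; "joints": joint angles; "qvel": joint speeds; "tau": joint torques, N m; "tcp_pos": TCP position; "orientation": TCP orientation; "contact_force": force on the tool from outside, world axes, zero at the start; "moment": the same for the moment, N m; "grip_width": finger opening in m.
Only numpy, scipy, OpenCV 4.12 (cv2) and the standard library are available. Lean on these libraries where they do the work, as an engineer would, in place of code of your own. Each camera call takes 0.05 s, during which the arm holds its last target. There are 200 camera calls.

TASK

The vial sampler has stopped on a fault: press the mushroom button on the stop box fully down, then turn its head clockwise as far as it goes to reset it and leave it turned and sprung back up. Then swing the sampler's sprung index arm away from the carousel until it is fully against its stop, and finish while still holding it there with the gripper, so that a colleague can lift the carousel out. Leave the other loose things where they are.

Things in the scene. Friction and masses are not known exactly. Their poses are not given: they have to be found in the camera images.
- sampler: Cream instrument housing 220 (x) x 240 (y) x 55 mm tall, fixed, left or right of the stop box, turned up to 0.3 rad. Origin: centre of its underside; x points to the side with the index arm (far side), z up. On top: black vial carousel, 120 mm diameter, centred at x -30 mm, vial caps and hub up to 93 mm above the bench.
- index_pivot (a point): Point on the vertical pivot axis of the index arm, 115 mm above the bench (mid-height of the arm's pin), at the sampler's x 50, y 85 mm; same axes as the sampler. The dark pivot hub is 32 mm in diameter, its top 102 mm above the bench.
- index_pin (a point): Centre of the upright round steel pin at the free end of the index arm, by which it is swung: 14 mm diameter, bare from 90 to 136 mm above the bench, this point at 115 mm, 110 mm from the pivot axis. Axes turn with the arm: y points from pin to pivot, x is the way the pin moves off the carousel. At rest about 25 mm are free between pin and nearest vial cap.
- index_arm (a joint): Angle of the index arm (two flat aluminium bars 18 mm wide, top 90 mm above the bench, white roller between them on the carousel's rim): 0 = rest, sprung to the carousel; grows counter-clockwise from above as it swings off the carousel; 0.70 rad = hard on its stop (short steel post). The spring pushes it back to 0 with about 4 N at the pin at rest, 6 N at the stop.
- stop_box: Cream fixed box 90 x 80 x 55 mm, with a collar (44 mm diameter, top 59 mm above the bench) and the black mushroom head above it; left or right of the sampler, turned up to 0.4 rad. Origin: centre of its underside, z up.
- head_rest (a point): Centre of the mushroom head when up, 87 mm above the bench, on the vertical axis of the stop box; fixed to the box (does not go down or turn with the head). The black head is round, 40 mm diameter, from 75 to 99 mm above the bench (a thin grey bar on top shows its turn), on a 22 mm diameter stem.
- stop_button (a joint): How far the mushroom head is pressed down: 0 = up, 0.008 m = fully down. A spring (3.5 N at first, 7.5 N fully down) lifts it again when let go.
- reset_head (a joint): Turn of the mushroom head, clockwise seen from above: it starts between 0 and 0.25 rad, 1.20 rad is its stop (reset). Light friction (0.05 N m); it stays where it is left and can be turned whether up or down.
- amber_bottle: Amber glass bottle, 56 mm diameter, 110 mm tall, stands about 120 mm beyond the stop box (+x side); origin at the centre of its underside. Bystander, to be left alone.
- spanner: Steel spanner 140 mm long, lying flat beside the stop box; origin at the centre of its underside. Bystander, to be left alone.
- vial_tray: Empty white plastic tray 60 x 90 x 30 mm, lying on the near side of the stop box; origin at the centre of its underside. Bystander, to be left alone.
- spare_vial: Clear vial, 18 mm diameter, 34 mm tall, standing on the sampler's near corner; origin at the centre of its underside. Bystander, to be left alone.
- beaker: Glass beaker, 70 mm diameter, 85 mm tall, near the middle of the far part of the bench; origin at the centre of its underside. Bystander, to be left alone.
There are look-alikes about, which are no part of the job. What is shaped like the stop_box but turquoise or yellow is not meant.

How it is judged:
By the outcome, as a careful person would: the job done as asked, in the order asked, and still so for the second after the job is handed in, while the arm keeps its last pose, push and grip.
It also fails if it takes over 64 s, if anything falls off the work surface, if the arm or the gripper's body presses on something with over 40 N, if the wrist force passes 120 N, or if a joint passes its speed limit or range.

## Working session

There is one attempt and no reset: what is moved stays moved. The work goes in short steps, Python scripts to look and compute and a tool call to move; the robot and the scene stay as the last step left them, time stands still between calls to the robot, and variables do not carry over. Pictures are saved under pics/ and viewed, about 8 in all and at most 12, crops included, and the job is handed in when it is done.

Besides the shell and the picture viewer there is one more tool, called after "Call:" by a JSON object that holds its "name" and its "arguments". servo_tool: Moves the arm, as the interface text tells. Its arguments: {"type":"object","properties":{"motion":{"type":"array","items":{"type":"array","items":{"type":"number"}}},"force":{"type":"number"}},"required":["motion"]}

```bash
mkdir -p pics; python3 - <<'E'
from bench import *
import cv2, numpy as np
for n in("scene","top"):
    cv2.imwrite(f"pics/{n}0.png",cv2.cvtColor(grab_frame(n),cv2.COLOR_RGB2BGR))
    p=camera_params(n);print(n,np.round(p["mtx"],1).tolist(),np.round(p["world_to_cam"],4).tolist())
o=get_obs();print({k:np.round(v,4).tolist() for k,v in o.items()})
E
```

```text
scene [[410.2, 0.0, 313.9], [0.0, 410.2, 199.7], [0.0, 0.0, 1.0]] [[-0.2222, 0.975, 0.0074, 0.1487], [0.7351, 0.1725, -0.6557, -0.3158], [-0.6406, -0.1403, -0.755, 1.4282], [0.0, 0.0, 0.0, 1.0]]
top [[465.0, 0.0, 325.0], [0.0, 465.0, 204.4], [0.0, 0.0, 1.0]] [[-0.025, -0.9996, -0.0106, -0.0237], [-0.9915, 0.0261, -0.1278, 0.5389], [0.1281, 0.0074, -0.9917, 1.4261], [0.0, 0.0, 0.0, 1.0]]
{'clock': 0.1, 'joints': [1.0649, 0.4777, 0.0223, 1.5564, -0.0115, 1.1093, -0.0831], 'qvel': [-0.0023, -0.0013, 0.0027, -0.0022, -0.0009, 0.0015, -0.0014], 'tau': [0.0045, -59.7759, 1.6136, -28.1955, 0.0128, 0.005, -0.0], 'tcp_pos': [0.2614, -0.622, 0.4038], 'orientation': [0.9122, 1.373, -0.9108], 'contact_force': [-0.3048, 0.2184, 0.4925], 'moment': [0.0373, 0.0008, -0.0213], 'grip_width': 0.0853}
```

View pics/top0.png

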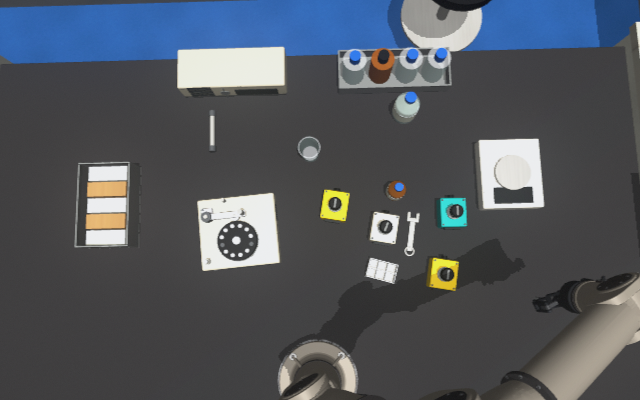

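View pics/scene0.png

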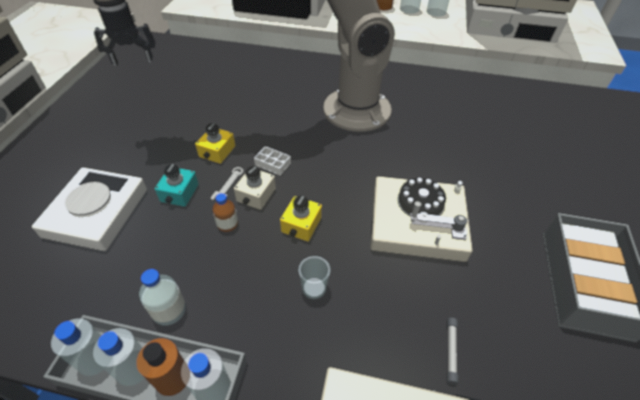

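The top view shows the cream stop box at (385,228) and the sampler at (239,232). The pivot is near (207,215) and the pin near (241,212). The yellow and turquoise boxes are decoys. Next I'll enlarge crops and measure.

```bash
cat >h.py <<'E'
import numpy as np, cv2
from bench import *
def ray(n,uv,z):
    p=camera_params(n);K=np.array(p["mtx"]);T=np.array(p["world_to_cam"]);R,t=T[:3,:3],T[:3,3]
    d=R.T@np.linalg.solve(K,[uv[0],uv[1],1]);c=-R.T@t
    return c+d*(z-c[2])/d[2]
def proj(n,P):
    p=camera_params(n);T=np.array(p["world_to_cam"]);q=np.array(p["mtx"])@(T[:3,:3]@np.array(P)+T[:3,3]);return q[:2]/q[2]
E
python3 - <<'E'
from h import *
t=cv2.imread("pics/top0.png");s=cv2.imread("pics/scene0.png")
def crop(i,x,y,w,h,f):return cv2.resize(i[y:y+h,x:x+w],None,fx=f,fy=f,interpolation=cv2.INTER_CUBIC)
out=np.zeros((600,800,3),np.uint8)
for k,(i,x,y,w,h,f) in enumerate([(t,355,195,80,60,5),(t,195,190,90,84,4),(s,200,130,100,75,4),(s,365,165,114,100,3.5)]):
    c=crop(i,x,y,w,h,f)[:300+50*(k==9),:400];r,q=(k//2)*300,(k%2)*400
    c=c[:300];out[r:r+c.shape[0],q:q+c.shape[1]]=c
cv2.imwrite("pics/crops.png",out)
# masks: cream regions in top
hsv=cv2.cvtColor(t,cv2.COLOR_BGR2HSV)
m=((hsv[...,2]>150)&(hsv[...,1]<60)).astype(np.uint8)
n,l,st,ce=cv2.connectedComponentsWithStats(m)
for k in range(1,n):
    if st[k,4]>150:
        c=max(cv2.findContours((l==k).astype(np.uint8),0,2)[0],key=cv2.contourArea)
        rr=cv2.minAreaRect(c);w=ray("top",rr[0],.055)
        print(np.round(rr[0],1),np.round(rr[1],1),round(rr[2],1),np.round(w,4),[np.round(ray("top",b,.055)[:2],4).tolist() for b in cv2.boxPoints(rr)])
# dark head in box
for (x,y,w,h) in [(370,212,30,32),(215,218,46,46)]:
    g=t[y:y+h,x:x+w].max(2);mm=(g<80).astype(np.uint8)
    for c in cv2.findContours(mm,0,2)[0]:
        if cv2.contourArea(c)>40:
            e=cv2.minEnclosingCircle(c);M=cv2.moments(c);print("dark",M["m10"]/M["m00"]+x,M["m01"]/M["m00"]+y,e,cv2.contourArea(c))
E
```

```text
[438.3  37.4] [79.4 71.1] 9.1 [ 1.0711 -0.4184  0.055 ] [[0.9775, -0.2693], [1.2178, -0.3166], [1.166, -0.5697], [0.9281, -0.5176]]
[230.5  67.1] [ 39. 108.] 88.4 [0.9899 0.2559 0.055 ] [[1.0566, 0.4334], [1.0561, 0.0823], [0.9241, 0.0807], [0.9243, 0.4278]]
[354.   59.5] [32. 21.] 0.0 [ 1.0039 -0.1431  0.055 ] [[0.97, -0.0905], [1.0411, -0.0925], [1.038, -0.1959], [0.967, -0.1933]]
[392.   79.5] [106.  15.] 0.0 [ 0.933  -0.2624  0.055 ] [[0.913, -0.0921], [0.9632, -0.0935], [0.9531, -0.4331], [0.9031, -0.4302]]
[406.9 104.9] [23.7 19.6] 18.4 [ 0.8472 -0.3059  0.055 ] [[0.8303, -0.2596], [0.8911, -0.282], [0.8642, -0.3523], [0.8037, -0.3296]]
[510.9 173.4] [69.1 62.5] 87.9 [ 0.6175 -0.6184  0.055 ] [[0.7267, -0.5247], [0.7286, -0.7207], [0.5105, -0.7102], [0.5084, -0.518]]
[309.5 153. ] [13.4 13.4] 45.0 [0.6996 0.0068 0.055 ] [[0.7004, 0.0367], [0.7302, 0.0062], [0.6988, -0.023], [0.6691, 0.0074]]
[107.5 173. ] [14. 39.] 90.0 [0.6529 0.6424 0.055 ] [[0.677, 0.7049], [0.6736, 0.5816], [0.6289, 0.5803], [0.6322, 0.7031]]
[237.5 231.5] [70.4 78.9] 83.9 [0.4586 0.2335 0.055 ] [[0.558, 0.
[... 736 characters left out ...]
8 [ 0.1089 -0.8425  0.055 ] [[0.0339, -0.6291], [0.3028, -0.9657], [0.1847, -1.0585], [-0.0785, -0.7234]]
[348.  371.7] [41.9 15.5] 77.0 [ 0.035  -0.0932  0.055 ] [[0.0893, -0.0585], [0.0983, -0.1037], [-0.0187, -0.1277], [-0.0276, -0.0829]]
[284.  378.8] [25.6 11.2] 81.9 [0.019  0.0962 0.055 ] [[0.0534, 0.1176], [0.0572, 0.0847], [-0.0152, 0.0751], [-0.0189, 0.1077]]
[305.8 394.9] [10.7 32.9] 58.4 [-0.0281  0.0328  0.055 ] [[-0.0385, 0.0824], [0.0083, -0.001], [-0.0178, -0.0169], [-0.0644, 0.0664]]
dark 385.1577380952381 226.45238095238096 ((15.125, 14.375), 6.434868812561035) 112.0
dark 237.18744588744588 240.3040404040404 ((22.24056625366211, 22.443395614624023), 19.74707794189453) 1155.0
```

View pics/crops.png

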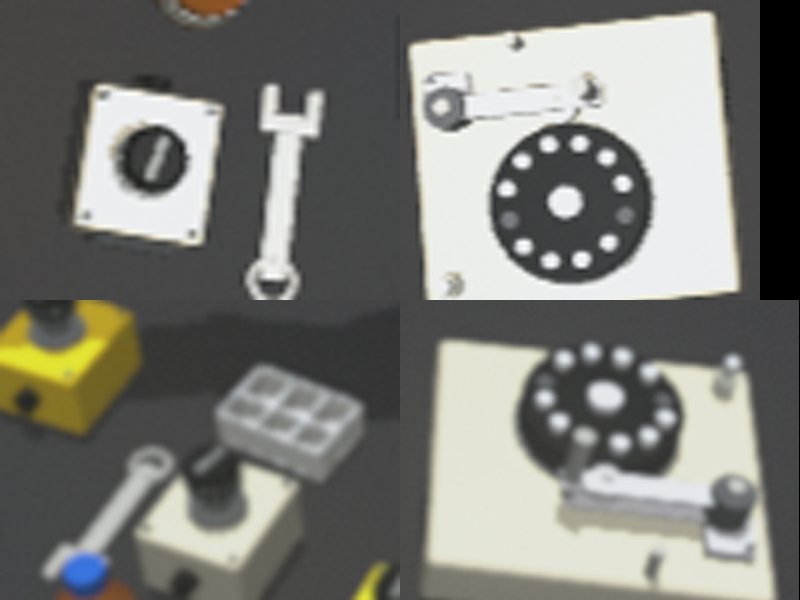

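The crops show the head at about (385.4,226.8), with its bar near vertical. The sampler's top corners are at (197.8,201), (273.8,193) and (279.8,262.5), the pivot hub at (206.5,217) and the pin top near (243,212).

```bash
python3 - <<'E'
from h import *
from scipy.spatial.transform import Rotation as R
print("head",ray("top",(385.4,226.8),.097),"box",ray("top",(384.1,227.5),.055))
TL,TR,BR=[ray("top",u,.055) for u in((197.8,201),(273.8,193),(279.8,262.5))]
c=(TL+BR)/2; print("c",c,np.linalg.norm(TR-TL),np.linalg.norm(TR-BR))
yv=(TL-TR);xv=(TR-BR);a1=np.arctan2(-yv[0],yv[1]);a2=np.arctan2(xv[1],xv[0]);print(a1,a2)
a=(a1+a2)/2; M=np.array([[np.cos(a),-np.sin(a)],[np.sin(a),np.cos(a)]])
pv=c[:2]+M@[.05,.085]
print("pivot model",pv,"seen",ray("top",(206.5,217),.102))
print("carousel model",c[:2]+M@[-.03,0],"hub seen",ray("top",(236.4,240.3),.093))
pin=c[:2]+M@[.05,-.025];print("pin rest model",pin,proj("top",[*pin,.136]),proj("scene",[*pin,.136]),"seen",ray("top",(243.5,211.8),.136), "scene", ray("scene",(365+(583-400)/3.5,165+(433-300)/3.5),.136))
o=get_obs();Q=R.from_rotvec(o["orientation"]).as_matrix();print(np.round(Q,3))
h=ray("top",(385.4,226.8),.097); print("head scene", ray("scene",(200+212/4,130+165/4),.099))
print("tool delta head", Q.T@(np.array([h[0],h[1],.30])-o["tcp_pos"]))
E
```

```text
head [ 0.45796486 -0.21656822  0.097     ] box [ 0.45915427 -0.21758974  0.055     ]
c [0.45851888 0.23086911 0.055     ] 0.2375048286764209 0.2155590505032052
0.07948129481642945 0.07420233459513927
pivot model [0.50184621 0.31945659] seen [0.500765   0.31729843 0.102     ]
carousel model [0.42860741 0.22856612] hub seen [0.42934912 0.22950392 0.093     ]
pin rest model [0.51029049 0.20978119] [240.18607343 211.62469793] [415.84478398 202.39533285] seen [0.50952107 0.2000872  0.136     ] scene [0.51141452 0.21321886 0.136     ]
[[-0.001  0.922  0.387]
 [ 0.001  0.387 -0.922]
 [-1.    -0.    -0.002]]
head scene [ 0.46531056 -0.21252997  0.099     ]
tool delta head [ 0.10427614  0.33831077 -0.29748337]
```

Call:
{"name": "servo_tool", "arguments": {"motion": [[0,0.17,-0.15,0,-1],[0,0.17,-0.15,0,-1],[0,0.17,-0.15,0,-1],[0,0.17,-0.15,0,-1],[0,0.17,-0.15,0,-1],[0.02,0.338,-0.297,0,-1],[0.02,0.338,-0.297,0,-1],[0.02,0.338,-0.297,0,-1]], "force": 40}}

```text
clock: 0.9
tcp_pos: [0.4258, -0.2818, 0.3906]
orientation: [0.913, 1.373, -0.911]
contact_force: [0.6, -0.4, -0.5]
grip_width: 0.0852
```

Call:
{"name": "servo_tool", "arguments": {"motion": [[0,0.08,-0.05,0,-1],[0,0.08,-0.05,0,-1],[0,0.08,-0.05,0,-1],[0,0.08,-0.05,0,-1]]}}

```text
clock: 1.3
tcp_pos: [0.4806, -0.2037, 0.3903]
orientation: [0.91, 1.375, -0.909]
contact_force: [0.5, -1.1, 0.8]
grip_width: 0.0854
```

Call:
{"name": "servo_tool", "arguments": {"motion": [[0,-0.026,0.003,0,-1],[0,-0.026,0.003,0,-1],[0.045,-0.026,0.003,0,-1],[0.09,-0.026,0.003,0,-1],[0.09,-0.026,0.003,0,-1],[0.09,-0.026,0.003,0,-1]]}}

```text
clock: 1.9
tcp_pos: [0.4573, -0.2173, 0.3005]
orientation: [0.911, 1.376, -0.911]
contact_force: [1.5, 0.0, 0.8]
grip_width: 0.0853
```

```bash
python3 - <<'E'
from h import *
t=grab_frame("top")[...,::-1];s=grab_frame("scene")[...,::-1]
a=cv2.resize(t[180:280,335:435],None,fx=4,fy=4,interpolation=2);b=cv2.resize(s[110:210,200:300],None,fx=4,fy=4,interpolation=2)
cv2.imwrite("pics/c2.png",np.hstack([a,b]));print(get_obs()["tcp_pos"])
E
```

```text
[ 0.45847984 -0.21727011  0.30238919]
```

View pics/c2.png

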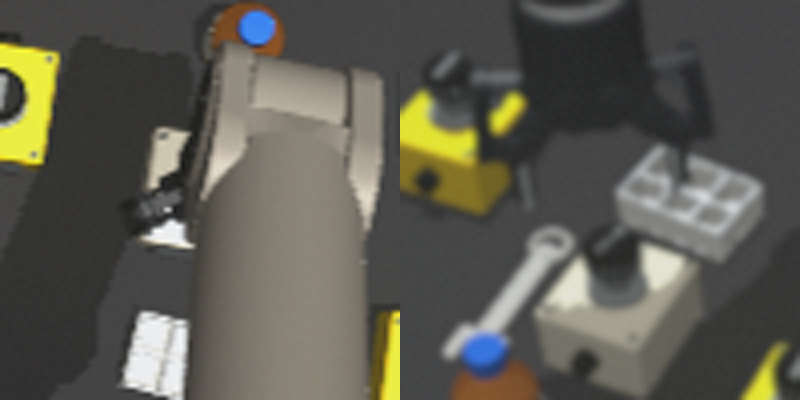

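The fingers straddle the head: tips at about (530,190) and (685,180) in the right half, head at (612,255). I'll descend and grip.

Call:
{"name": "servo_tool", "arguments": {"motion": [[0.03,0,0,0,-1],[0.059,0,0,0,-1],[0.059,0,0,0,-1],[0.059,0,0,0,1],[0.059,0,0,0,1],[0.059,0,0,0,1],[0.059,0,0,0,1],[0.059,0,0,0,1]], "force": 40}}

```text
clock: 2.8
tcp_pos: [0.4591, -0.2172, 0.2443]
orientation: [0.911, 1.369, -0.908]
contact_force: [0.7, 1.2, 3.6]
grip_width: 0.0385
```

Call:
{"name": "servo_tool", "arguments": {"motion": [[0.004,0,0,0,1],[0.008,0,0,0,1],[0.011,0,0,0,1],[0.013,0,0,0,1],[0.013,0,0,0,1],[0.013,0,0,0,1]], "force": 60}}

```text
clock: 3.4
tcp_pos: [0.4596, -0.2169, 0.2366]
orientation: [0.911, 1.368, -0.909]
contact_force: [-19.8, 9.6, 68.0]
grip_width: 0.0376
```

The button bottomed out after about 8 mm at 68 N. I'll ease off before turning.

Call:
{"name": "servo_tool", "arguments": {"motion": [[-0.003,0,0,0,1],[-0.006,0,0,0,1],[-0.009,0,0,0,1],[-0.009,0,0,0,1]]}}

```text
clock: 3.8
tcp_pos: [0.4592, -0.2169, 0.2454]
orientation: [0.911, 1.369, -0.91]
contact_force: [-2.4, 2.5, 2.5]
grip_width: 0.038
```

Call:
{"name": "servo_tool", "arguments": {"motion": [[0,0,0,8,1],[0,0,0,16,1],[0,0,0,24,1],[0,0,0,32,1],[0,0,0,40,1],[0,0,0,40,1]]}}

```text
clock: 4.4
tcp_pos: [0.4592, -0.2173, 0.245]
orientation: [1.427, 1.048, -1.426]
contact_force: [-1.8, -1.4, 3.4]
grip_width: 0.0381
```

Call:
{"name": "servo_tool", "arguments": {"motion": [[0,0,0,8,1],[0,0,0,16,1],[0,0,0,22,1],[0,0,0,26,1],[0,0,0,30,1],[0,0,0,34,1],[0,0,0,34,1],[0,0,0,34,1]]}}

```text
clock: 5.2
tcp_pos: [0.4593, -0.2179, 0.245]
orientation: [1.828, 0.643, -1.825]
contact_force: [-1.1, -3.2, 2.9]
grip_width: 0.038
```

```bash
python3 -c "
from h import *
from scipy.spatial.transform import Rotation as R
o=get_obs();print(o['joints'],o['moment'],o['contact_force'],R.from_rotvec(o['orientation']).as_matrix()[:,2])"
```

```text
[ 0.19259192  0.43166425  0.15591774  2.09035441 -0.1079035   0.62338086
 -2.0392886 ] [-0.73102345  0.28994565  0.42308573] [-1.08962985 -3.15123025  2.92516256] [-7.77320412e-01 -6.29104894e-01 -9.65763557e-05]
```

The head has turned 73.8° and now meets a resisting moment of 0.42 N·m, so it is at its stop. I'll release and rise.

Call:
{"name": "servo_tool", "arguments": {"motion": [[0,0,0,0,-1],[0,0,0,0,-1],[0,0,0,0,-1],[0,0,0,0,-1],[-0.05,0,0,0,-1],[-0.1,0,0,0,-1],[-0.12,0,0,0,-1],[-0.12,0,0,0,-1]]}}

```text
clock: 6.0
tcp_pos: [0.46, -0.2179, 0.3684]
orientation: [1.833, 0.639, -1.818]
contact_force: [-0.3, -0.5, -1.6]
grip_width: 0.0853
```

```bash
python3 - <<'E'
from h import *
from scipy.spatial.transform import Rotation as R
s=grab_frame("scene")[...,::-1]
cv2.imwrite("pics/c3.png",cv2.resize(s[130:205,210:310],None,fx=6,fy=6,interpolation=2))
o=get_obs();Q=R.from_rotvec(o["orientation"]).as_matrix();print(o["tcp_pos"],o["grip_width"],np.round(Q,3))
print(np.round(Q.T@(np.array([.510,.210,.37])-o["tcp_pos"]),3))
print([proj("scene",[.458,-.2165,z])for z in(.099,.091)])
E
```

```text
[ 0.45933446 -0.21749545  0.36632459] 0.08532073596719593 [[ 0.006  0.629 -0.777]
 [-0.004 -0.777 -0.629]
 [-1.     0.007 -0.002]]
[-0.005 -0.3   -0.308]
[array([252.44780955, 169.10789784]), array([252.76435262, 171.23880464])]
```

View pics/c3.png

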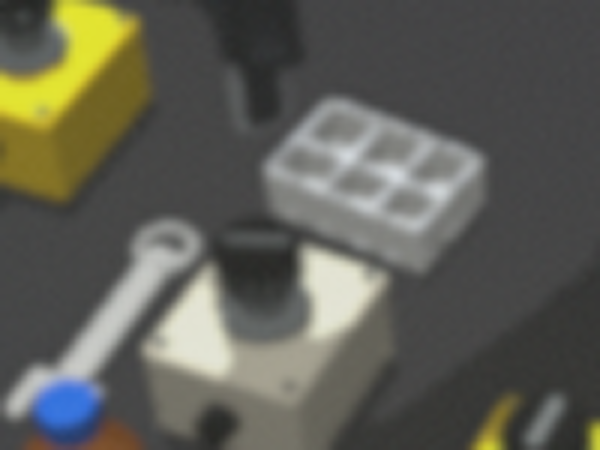

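The head is up, its bar turned and seen at about (258,240). On to the pin: the jaws need about 145° counter-clockwise to lie along the pin's direction of travel.

Call:
{"name": "servo_tool", "arguments": {"motion": [[0,-0.3,-0.308,-8,-1],[0,-0.3,-0.308,-16,-1],[0,-0.3,-0.308,-24,-1],[0,-0.3,-0.308,-32,-1],[0,-0.3,-0.308,-40,-1],[0,-0.3,-0.308,-48,-1],[0,-0.3,-0.308,-56,-1],[0,-0.3,-0.308,-64,-1]]}}

```text
clock: 6.85
tcp_pos: [0.5056, 0.1815, 0.3632]
orientation: [1.034, 1.305, -1.036]
contact_force: [1.5, -0.4, -0.3]
grip_width: 0.0855
```

Call:
{"name": "servo_tool", "arguments": {"motion": [[0,0,0,-8,-1],[0,0,0,-16,-1],[0,0,0,-24,-1],[0,0,0,-32,-1],[0,0,0,-40,-1],[0,0,0,-48,-1],[0,0,0,-56,-1],[0,0,0,-64,-1]]}}

```text
clock: 7.65
tcp_pos: [0.505, 0.1814, 0.3612]
orientation: [0.165, 1.564, -0.172]
contact_force: [0.2, 0.3, -0.3]
grip_width: 0.0856
```

```bash
python3 - <<'E'
from h import *
from scipy.spatial.transform import Rotation as R
s=grab_frame("scene")[...,::-1];t=grab_frame("top")[...,::-1]
a=cv2.resize(t[175:255,190:290],None,fx=4,fy=4,interpolation=2);b=cv2.resize(s[140:270,365:495],None,fx=6,fy=6,interpolation=2)[:600]
cv2.imwrite("pics/c4.png",b);cv2.imwrite("pics/c4t.png",a)
o=get_obs();Q=R.from_rotvec(o["orientation"]).as_matrix();print(o["tcp_pos"],o["joints"],np.round(Q,3))
print(np.degrees(np.arctan2(Q[1,2],Q[0,2])),np.round(Q.T@(np.array([.510,.210,.31])-o["tcp_pos"]),3))
E
```

```text
[0.50508829 0.18123248 0.36139246] [-0.12642249  0.32970521 -0.4069585   1.90845087  0.16474955  0.93772835
 -0.83141365] [[-0.     0.218  0.976]
 [-0.005  0.976 -0.218]
 [-1.    -0.005  0.001]]
-12.570463923850859 [ 0.051  0.029 -0.002]
```

View pics/c4.png

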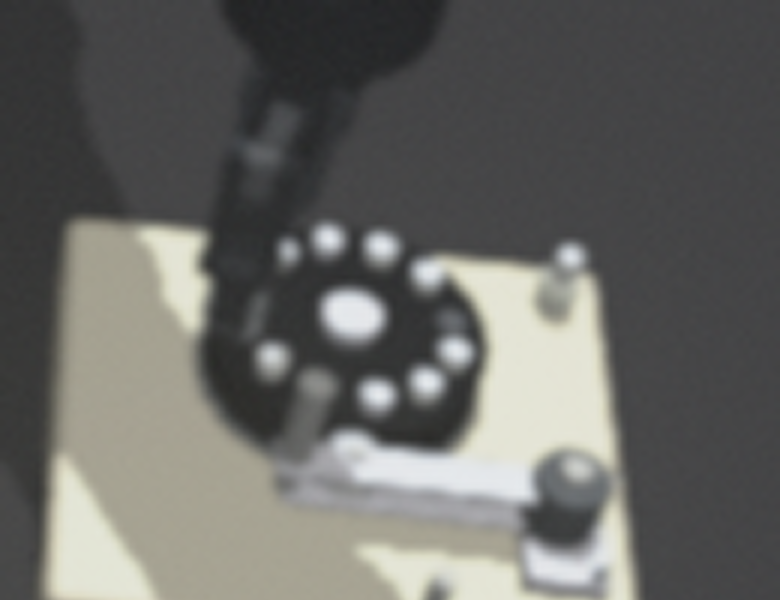

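The pin's top is at about (320,380) in the crop and its foot at about (300,455). The arm is clear of everything.

```bash
python3 - <<'E'
from h import *
f=lambda x,y:(365+(x-.5*5)/6,140+(y-2.5)/6)
print("pin top",ray("scene",f(320,380),.136),"foot",ray("scene",f(299,452),.09),"pivot",ray("scene",f(576,466),.102))
print("top foot/top-of-pin check",[proj("top",[.512,.211,z]) for z in(.09,.136)])
E
```

```text
pin top [0.51081152 0.2146567  0.136     ] foot [0.5099633  0.21518271 0.09      ] pivot [0.50222013 0.32215531 0.102     ]
top foot/top-of-pin check [array([242.69896588, 212.78602865]), array([239.76863365, 211.05424677])]
```

Call:
{"name": "servo_tool", "arguments": {"motion": [[0,0.0305,-0.001,-8,-1],[0,0.0305,-0.001,-17,-1],[0,0.0305,-0.001,-17,-1],[0.04,0.0305,-0.001,-17,-1],[0.08,0.0305,-0.001,-17,-1],[0.091,0.0305,-0.001,-17,-1],[0.091,0.0305,-0.001,-17,-1]]}}

```text
clock: 8.45
tcp_pos: [0.51, 0.21, 0.2685]
orientation: [-0.063, 1.575, 0.053]
contact_force: [-0.1, 0.0, 0.2]
grip_width: 0.0854
```

Call:
{"name": "servo_tool", "arguments": {"motion": [[0,0,0,0,1],[0,0,0,0,1],[0,0,0,0,1],[0,0,0,0,1],[0,0,0,0,1],[0,0,0,0,1],[0,0,0,0,1],[0,0,0,0,1]], "force": 60}}

```text
clock: 9.25
tcp_pos: [0.5112, 0.21, 0.2694]
orientation: [-0.062, 1.572, 0.053]
contact_force: [4.9, -0.6, 4.5]
grip_width: 0.0125
```

```bash
python3 - <<'E'
from h import *
from scipy.spatial.transform import Rotation as R
o=get_obs();Q=R.from_rotvec(o["orientation"]).as_matrix();p=np.array(o["tcp_pos"]);print(p,o["grip_width"],o["contact_force"],np.degrees(np.arctan2(Q[1,2],Q[0,2])))
pv=np.array([.502,.319])
r=p[:2]-pv;print(np.linalg.norm(r),r)
r*=.11/np.linalg.norm(r);r0=r+0
pv2=p[:2]-r0
for a in np.arange(.1,.81,.1):
    c,s=np.cos(a),np.sin(a);q=pv2+np.array([[c,-s],[s,c]])@r0
    print(round(a,2),np.round((Q.T@(np.array([*q,p[2]])-p)),4),-np.degrees(a).round(1))
E
```

```text
[0.5111539  0.21004323 0.26940579] 0.012525156496064385 [ 4.88061598 -0.55430361  4.49694088] 4.185737372123511
0.10934061922250816 [ 0.0091539  -0.10895677]
0.1 [-0.      0.0007  0.011 ] -5.7
0.2 [-0.0001  0.0024  0.0218] -11.5
0.3 [-0.0001  0.0053  0.0325] -17.2
0.4 [-0.0001  0.0091  0.0427] -22.9
0.5 [-0.0002  0.014   0.0526] -28.6
0.6 [-0.0002  0.0199  0.0619] -34.4
0.7 [-0.0003  0.0266  0.0706] -40.1
0.8 [-0.0003  0.0342  0.0785] -45.8
```

The pin is gripped. Its opening reads 12.5 mm, about 1.5 mm under the true size, the same as on the head. Swinging along the arc now.

Call:
{"name": "servo_tool", "arguments": {"motion": [[0,0.001,0.011,-5.7,1],[0,0.0024,0.0218,-11.5,1],[0,0.0053,0.0325,-17.2,1],[0,0.0091,0.0427,-22.9,1],[0,0.014,0.0526,-28.6,1],[0,0.0199,0.0619,-34.4,1],[0,0.0199,0.0619,-34.4,1]]}}

```text
clock: 9.95
tcp_pos: [0.5722, 0.2337, 0.2693]
orientation: [-0.533, 1.51, 0.523]
contact_force: [-1.0, -4.9, 8.9]
grip_width: 0.0124
```

```bash
cat >st.py <<'E'
from h import *
from scipy.spatial.transform import Rotation as R
o=get_obs();Q=R.from_rotvec(o["orientation"]).as_matrix();p=np.array(o["tcp_pos"])
r=p[:2]-[.5019,.3196];r0=np.array([.00921,-.10961])
print(p,"F tool",np.round(Q.T@o["contact_force"],1),o["grip_width"],"angle",np.arctan2(r[1],r[0])-np.arctan2(r0[1],r0[0]),np.linalg.norm(r))
u=r/np.linalg.norm(r);t=np.array([-u[1],u[0]]);print("tangent in tool",Q.T@[*t,0])
E
python3 st.py
```

```text
[0.57224097 0.23371794 0.26933028] F tool [-8.8 -3.3 -3.9] 0.012379381964248006 angle 0.6024159902314145 0.11101162499148846
tangent in tool [-0.00637268  0.01167178  0.99991158]
```

Call:
{"name": "servo_tool", "arguments": {"motion": [[0,0,0.006,-3,1],[0,0.001,0.011,-6,1],[0,0.001,0.013,-6,1],[0,0.001,0.013,-6,1],[0,0.001,0.013,-6,1]]}}

```text
clock: 10.45
tcp_pos: [0.5815, 0.2418, 0.2694]
orientation: [-0.615, 1.491, 0.603]
contact_force: [-2.5, -3.8, 6.1]
grip_width: 0.0124
```

```bash
python3 st.py
```

```text
[0.58147986 0.24178104 0.26939095] F tool [-6.  -1.  -4.5] 0.012390210767112622 angle 0.7127569658416018 0.11130473806165612
tangent in tool [-0.00932925  0.01853413  0.9997847 ]
```

No stop force yet, so I'll creep on.

Call:
{"name": "servo_tool", "arguments": {"motion": [[0,0,0.002,-1,1],[0,0,0.004,-2,1],[0,0,0.005,-2,1],[0,0,0.005,-2,1]]}}

```text
clock: 10.85
tcp_pos: [0.584, 0.2442, 0.2693]
orientation: [-0.643, 1.488, 0.628]
contact_force: [-5.4, -6.4, 9.6]
grip_width: 0.0124
```

```bash
python3 st.py
```

```text
[0.58401409 0.24421611 0.26930526] F tool [-9.5 -0.5 -8.5] 0.012415367934332665 angle 0.7442758676631867 0.11146952408260645
tangent in tool [-0.01455727  0.01609028  0.99976457]
```

Call:
{"name": "servo_tool", "arguments": {"motion": [[0,0,0.003,0,1],[0,0,0.005,0,1],[0,0,0.005,0,1],[0,0,0.005,0,1]], "force": 80}}

```text
clock: 11.25
tcp_pos: [0.5853, 0.2456, 0.2692]
orientation: [-0.646, 1.498, 0.625]
contact_force: [-11.9, -11.1, 17.1]
grip_width: 0.0121
```

```bash
python3 st.py; python3 - <<'E'
from h import *
s=grab_frame("scene")[...,::-1];t=grab_frame("top")[...,::-1]
b=cv2.resize(s[150:250,370:490],None,fx=5,fy=5,interpolation=2)
cv2.imwrite("pics/c5.png",b)
E
```

```text
[0.58529247 0.24555248 0.26915355] F tool [-16.7   0.9 -16.6] 0.012121927931156415 angle 0.7608559801065926 0.11152282268563533
tangent in tool [-0.02464046  0.03401777  0.99911743]
```

View pics/c5.png

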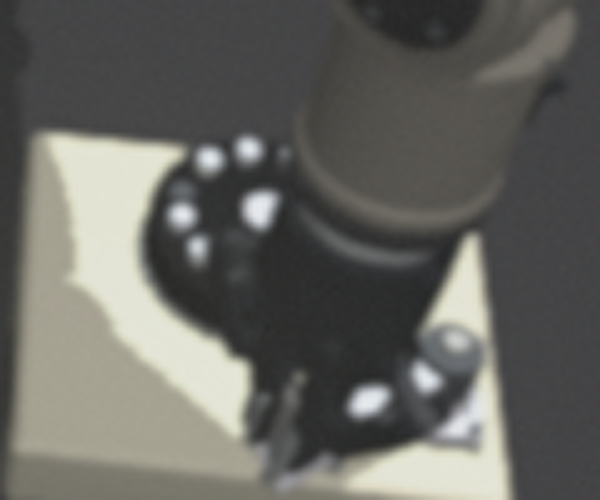

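The finger pads hold the pin at about (285,430), and the arm is well clear of the carousel. The force is rising stiffly, so one more small push should confirm the stop.

Call:
{"name": "servo_tool", "arguments": {"motion": [[-0.001,0,0.003,0,1],[-0.001,0,0.005,0,1],[-0.001,0,0.005,0,1],[-0.001,0,0.005,0,1]]}}

```text
clock: 11.75
tcp_pos: [0.5865, 0.2467, 0.2692]
orientation: [-0.649, 1.508, 0.621]
contact_force: [-12.3, -12.4, 11.9]
grip_width: 0.0123
```

```bash
python3 st.py
```

```text
[0.586465   0.24666498 0.26921601] F tool [-11.3   0.3 -17.8] 0.012289884069728611 angle 0.7752772522177176 0.11167254558639185
tangent in tool [-0.03514664  0.04967623  0.99814678]
```

Corrected for tool tilt, the grip point stands still: 0.724, 0.726 then 0.727 rad on my scale. Meanwhile the commanded push grew and the force reached 18 N against a 6 N spring, so the arm is hard on its stop.

```bash
python3 -c "
from bench import *
print(hand_in())"
```

```text
the job is handed in; nothing more can be done
None
```

The job is handed in: the stop button is pressed and reset, and the gripper is holding the index arm against its stop. It took about 12 s of the 64 s.

- **Stop button:** I gripped the mushroom head and pressed it about 8 mm until it bottomed out, with the wrist force peaking around 68 N. I let it back up, then turned it 74° clockwise until it met its stop at a resisting moment of about 0.42 N·m. After release, a picture showed the head up with its bar turned.
- **Index arm:** I gripped the pin and swung it along its arc. At the end the grip point no longer moved as I pushed further, while the force rose to 18 N against a spring of about 6 N. The gripper is still closed on the pin and pushing.

**Checks that disagreed:**
- The arm's stop angle came out at about 0.727 rad on my measured pivot, not the stated 0.70 rad. I put that down to a few millimetres of error in locating the pivot.
- The grip opening read about 1.5 mm under the true size on both the head and the pin.
- During the final push the tool tilted by about 0.03 rad and felt 11–17 N of upward force that I did not explain.

I saw no contact with the other loose things, but took no final picture of the whole bench to confirm it.

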